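Level a rocking pot stand on the potting board

TASK

The square four-legged wooden pot stand on the potting board rocks, because two diagonally opposite feet are standing on the batten that runs across the board. Turn it where it stands, raising it no more than about 3 cm, until it sits level and square astride the batten with all four feet on the board, still over the board's middle, and let go of it. Leave the round stand and the flowerpot as they are.

Things in the scene. Friction and masses are not known exactly. Their poses are not given: they have to be found in the camera images.
- stand: Square pale-wood stand, 144 x 144 mm (all in mm), 70 high. Origin: underside centre at foot tips, z up. Top: three slats along x, 144 long, 15 thick, tops at z=70; middle one 30 wide (pinch across y), outer ones 20 wide at y=+-62, so gaps of 37 beside the middle. Rails along y at x=+-62, z 40-55. Legs 16 thick, round feet, at x,y=+-62. Two opposite feet are on the batten; it leans 9 degrees.
- board: Fixed grey-painted board, 250 x 250 mm (all in mm), 18 thick, flat on the bench. Origin: underside centre, z up. A bare wood batten 30 wide, 14 high is fixed on it along its whole y axis (x -15 to 15), top 32 above the bench. The stand is level with its feet on the board face (its origin 18 above the bench), two each side of the batten; square = sides along the board's x and y, any quarter turn.
- round_stand: Bystander: round stand of the same pale wood, 124 mm across, 60 mm high, three legs, level on the bench beside the board. Origin: centre of its underside. Leave alone.
- pot: Bystander: empty terracotta flowerpot, 104 mm across the rim, 95 mm high, standing on the bench beside the board. Origin: centre of its underside. Leave alone.
Things that resemble listed ones, but are neither listed nor needed, are in the scene too. Leave any blue or purple look-alike of the stand alone.

How it is judged:
By the outcome, as a careful person would: the job done as asked, in the order asked, and still so for the second after the job is handed in, with the robot touching nothing.
It also fails if it takes over 38 s, if anything falls off the work surface, if the arm or the gripper's body presses on something with over 40 N, if the wrist force passes 120 N, or if a joint passes its speed limit or range.

ROBOT

A 6-joint arm with a two-finger parallel gripper is mounted at the origin on the work surface. World frame = base frame: x ahead of the robot, y to its left, z up, the work surface at z = 0. Lengths are in m, angles in rad, forces in N, time in s.
With the tool pointing down it reaches from about 0.425 to 1.125 m from the base axis. Payload 14.9 kg.
Tool frame: the origin (TCP) lies between the finger pads; the fingertips stand 8 mm ahead of it and the grasp point (between the pads) lies 11 mm behind it; y points along the fingers, x is the direction in which the jaws open and shut, and the axes are right-handed (so a half turn about y gives the same grasp; the last joint's range is limited). The gripper opens to 91 mm and grips with 3 to 60 N. Pads are 32 mm wide; open, the fingers measure 118 mm over their backs; the gripper's body (76 mm by 178 mm) begins 60 mm behind the grasp point.
Start: joints at [1.258, 0.379, 1.734, -0, 1.028, -0.033], TCP at [0.193, 0.673, 0.222] pointing down, gripper open.
Joint ranges: [-2.77, 2.77], [-0.74, 2.19], [0, 2.66], [-1.06, 4.2], [0.31, 2.87], [-3.08, 3.08]. Speed limits (rad/s): [1.89, 1.89, 2.39, 3.14, 3.14, 3.14].

INTERFACE

Orientations are given as [roll, pitch, yaw] about the fixed x, y, z axes, in that order (R = Rz(yaw) Ry(pitch) Rx(roll)).
In Python, from cell import r, vision gives the robot as it stands.
- The arm moves only by the tool move_arm, never from a script. Its argument "rows" is a list of rows, each a list of 4 numbers: the shift along the tool's x, y, z in mm, then the turn about the tool's y in degrees. A call has 1 to 5 rows; each row shifts and turns the commanded pose from where the row before left it, along the tool's axes as they then stand; what a row does not reach is not made up. A row lasts 1/8 s, in which the tool goes at most 62.5 mm and 10.7 degrees, less where a joint would pass 70% of its speed; a pose out of reach is approached as far as the arm can. A call with a gripper value outside its range is refused whole. "gripper" is the opening, from -1 (shut) to 1 (fully open), set as the call begins (left out, the last holds). The fingers move at their own pace and stop on an object; "grip_force" is the grip in N (left out, the last holds). Time passes only in rows, so rows that do not move let the fingers close. It gives the time, the measured TCP pose, the force and the opening at its end, in the units of the state.
- r.sense(): the state, without advancing time (a new reading comes with each control period).
- vision.snapshot(name): name is "scene" or "top" or "wrist"; returns the picture (480x640x3 uint8, red, green, blue); there is no depth.
- vision.camera_model(name): a dict with "camera_matrix" (3x3 intrinsics, pixels), "R" (3x3) and "t" (3): a world point X has camera coordinates R X + t. Camera axes: x right, y down, z forward; pixel columns grow to the right and rows downward; lengths in m; the calibration is good to about 2 mm. The wrist camera is an equidistant fisheye: a pixel r from the principal point sees the ray r / f radians off the axis. A picture is of the moment at which its call begins: read the wrist's pose just before it. camera_model takes no time and is no camera call; for the wrist camera it gives the pose at the moment of the call.
- r.job_done(): hands the job in, once; it reports no verdict.
The state is a dict: "t": time; "qpos": joint angles; "qvel": joint speeds; "tau": joint torques, N m; "eef_pos": TCP position; "eef_rot": TCP orientation; "contact_force": force on the tool from outside, world axes, zero at the start; "ft_torque": the same for the moment, N m; "gripper_width": opening from 0.0 (shut) to 1.0 (fully open).
Only numpy, scipy, OpenCV 4.12 (cv2) and the standard library are available. Lean on these libraries where they do the work, as an engineer would, in place of code of your own. Each camera call takes 0.05 s, during which the arm holds its last target.

## Working session

There is one attempt and no reset: what is moved stays moved. The work goes in short steps, Python scripts to look and compute and a tool call to move; the robot and the scene stay as the last step left them, time stands still between calls to the robot, and variables do not carry over. Pictures are saved under pics/ and viewed, and the job is handed in when it is done.

Besides the shell and the picture viewer there is one more tool, called after "Request:" in YAML: its name, and indented under it one key for each argument. move_arm: Moves the arm, as the interface text tells. Its arguments: {"type":"object","properties":{"rows":{"type":"array","items":{"type":"array","items":{"type":"number"}}},"gripper":{"type":"number"},"grip_force":{"type":"number"}},"required":["rows"]}

```bash
mkdir -p pics; ls
python3 - <<'E'
from cell import r, vision
import cv2,numpy as np
for n in ("scene","top","wrist"):
    im=vision.snapshot(n); cv2.imwrite(f"pics/a_{n}.png",im[:,:,::-1])
    m=vision.camera_model(n); print(n,np.round(m["camera_matrix"],1).tolist(),np.round(m["R"],3).tolist(),np.round(m["t"],3).tolist())
s=r.sense();print(s["t"],s["eef_pos"],s["eef_rot"],s["qpos"])
E
```

```text
pics
scene [[503.2, 0.0, 323.9], [0.0, 503.2, 238.6], [0.0, 0.0, 1.0]] [[0.024, 1.0, -0.013], [0.75, -0.026, -0.661], [-0.661, 0.006, -0.75]] [-0.105, -0.294, 1.7]
top [[580.1, 0.0, 316.2], [0.0, 580.1, 251.3], [0.0, 0.0, 1.0]] [[-0.015, -1.0, 0.006], [-0.997, 0.014, -0.08], [0.08, -0.007, -0.997]] [0.115, 0.474, 1.728]
wrist [[371.6, 0.0, 317.9], [0.0, 371.6, 238.1], [0.0, 0.0, 1.0]] [[0.276, 0.961, -0.001], [0.924, -0.265, 0.277], [0.266, -0.078, -0.961]] [-0.698, -0.032, 0.393]
0.15 [0.19322013 0.67250684 0.2214659 ] [-1.57077845e+00  8.04588292e-04  1.29098668e+00] [ 1.25771683e+00  3.79259514e-01  1.73463254e+00 -1.03813596e-05
  1.02850533e+00 -3.32644872e-02]
```

View pics/a_scene.png

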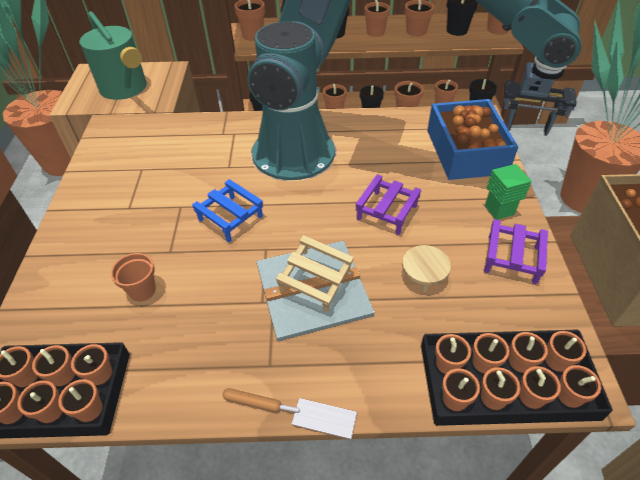

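View pics/a_top.png

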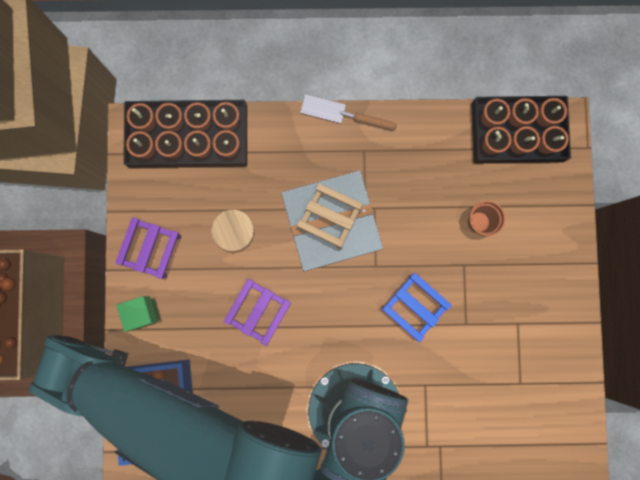

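View pics/a_wrist.png

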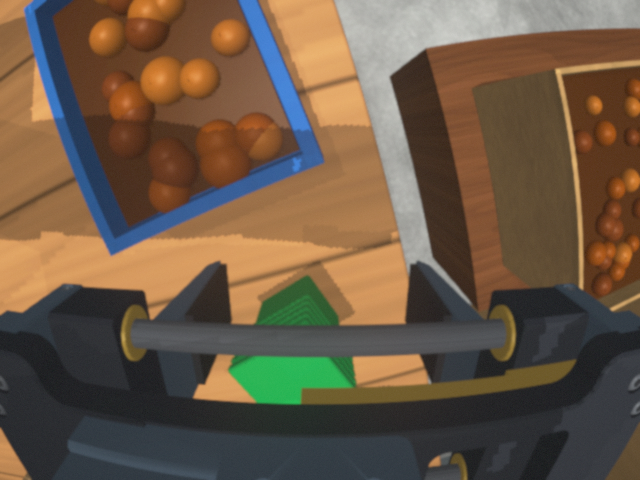

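The pale square stand is at scene (316,270) and top (332,214). Things it could be mistaken for are the blue stand at top (416,305), the purple stands at top (258,311) and (149,248), and the round stand at top (232,230). I choose the pale one, which is on the grey board, and check it in a close crop.

Run:
```python
import cv2,numpy as np
a=cv2.imread("pics/a_top.png")[160:280,270:400]; b=cv2.imread("pics/a_scene.png")[225:345,250:380]
a=cv2.resize(a,None,fx=5,fy=5,interpolation=cv2.INTER_CUBIC)
b=cv2.resize(b,None,fx=5,fy=5,interpolation=cv2.INTER_CUBIC)
cv2.imwrite("pics/b_top.png",a);cv2.imwrite("pics/b_scene.png",b)
```

```text
(no output)
```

View pics/b_top.png

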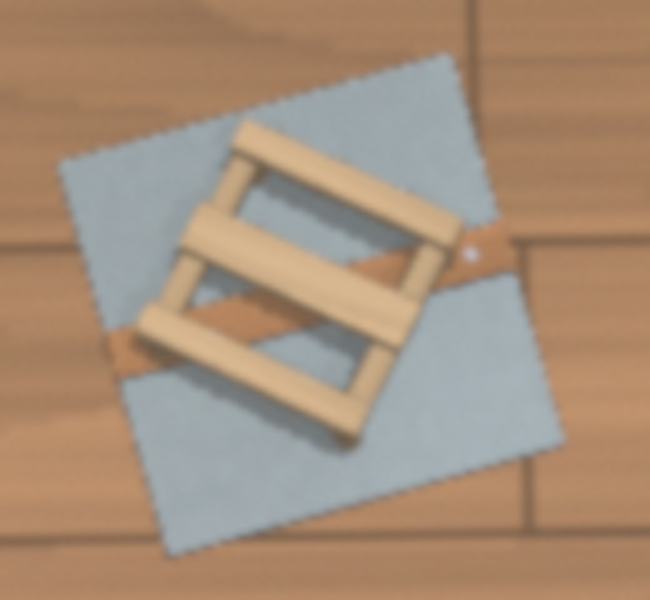

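View pics/b_scene.png

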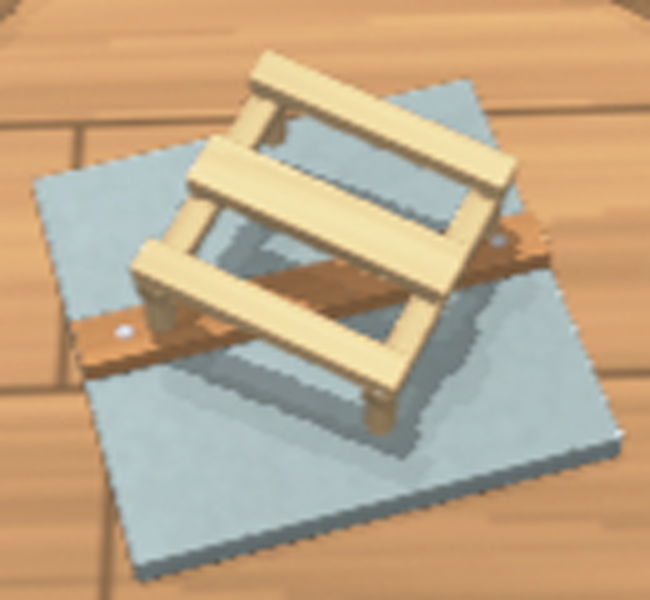

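Run:
```python
import cv2,numpy as np
a=cv2.imread("pics/a_top.png")[180:252,293:367]; b=cv2.imread("pics/a_scene.png")[230:308,272:356]
for n,i in(("top",a),("scene",b)):
    i=cv2.resize(i,None,fx=8 if n=="top" else 7,fy=8 if n=="top" else 7,interpolation=cv2.INTER_LANCZOS4)
    cv2.imwrite(f"pics/c_{n}.png",i)
```

```text
(no output)
```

View pics/c_top.png

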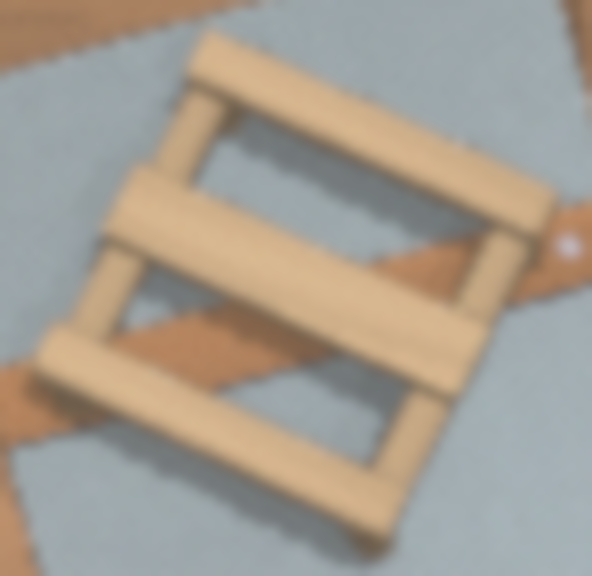

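View pics/c_scene.png

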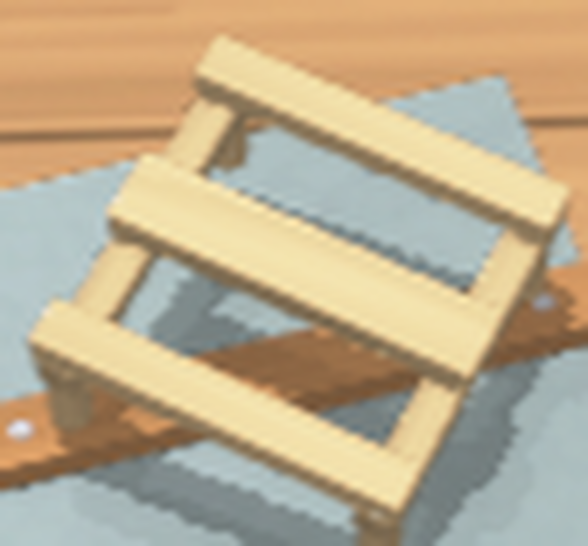

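```bash
cat > h.py <<'E'
from cell import r, vision
import cv2,numpy as np
def P(n):
    m=vision.camera_model(n);return m["camera_matrix"]@np.c_[m["R"],m["t"]]
def full(p,s,off): return (np.array(p,float)+.5)/s-.5+np.array(off)
def tri(pt,ps):
    X=cv2.triangulatePoints(P("top"),P("scene"),np.array(pt,float).T.copy(),np.array(ps,float).T.copy());return (X[:3]/X[3]).T
def onplane(n,pts,z):
    m=vision.camera_model(n);C=-m["R"].T@m["t"]
    o=[]
    for p in np.atleast_2d(pts):
        d=m["R"].T@np.linalg.inv(m["camera_matrix"])@np.r_[p,1];o.append(C+d*(z-C[2])/d[2])
    return np.array(o)
E
python3 - <<'E'
from h import *
np.set_printoptions(precision=4,suppress=True)
t=full([(208,32),(555,192),(38,350),(385,528)],8,(293,180))
s=full([(403,500),(32,335),(568,188),(218,37)],7,(272,230))
X=tri(t,s);print(X);print(X.mean(0))
for i,j in((0,1),(2,3),(0,2),(1,3)):
    d=X[j]-X[i];print(i,j,np.linalg.norm(d),np.degrees(np.arctan2(d[1],d[0])))
n=np.linalg.svd(X-X.mean(0))[2][2];n*=np.sign(n[2]);print("n",n,np.degrees(np.arccos(n[2])))
b=full([(60,162),(450,57),(565,440),(168,555)],5,(270,160))
B=onplane("top",b,.018);print(B,B.mean(0))
b2=full([(33,182),(470,80),(620,435),(140,567)],5,(250,225))
B2=onplane("scene",b2,.018);print(B2,B2.mean(0))
for Q in(B,B2):
  for i in range(4):
    d=Q[(i+1)%4]-Q[i];print(np.linalg.norm(d),np.degrees(np.arctan2(d[1],d[0])))
E
```

```text
[[ 0.6692  0.1003  0.0864]
 [ 0.606  -0.0251  0.1008]
 [ 0.5506  0.1632  0.1058]
 [ 0.4836  0.0395  0.1166]]
[0.5773 0.0694 0.1024]
0 1 0.14115187622559958 -116.7354722118194
2 3 0.14107559449205484 -118.44284121960852
0 2 0.13562768244693596 152.06482537009495
1 3 0.13933401240325316 152.17272217388881
n [0.1545 0.0194 0.9878] 8.95997763089162
[[ 0.6583  0.2105  0.018 ]
 [ 0.7198 -0.0279  0.018 ]
 [ 0.4844 -0.0924  0.018 ]
 [ 0.4185  0.148   0.018 ]] [0.5703 0.0596 0.018 ]
[[ 0.4859 -0.0902  0.018 ]
 [ 0.4208  0.1502  0.018 ]
 [ 0.6579  0.213   0.018 ]
 [ 0.7251 -0.0234  0.018 ]] [0.5724 0.0624 0.018 ]
0.2461485951324212 -75.52848544059611
0.2440366228718658 -164.66449525534094
0.2492788655059749 105.34073796157719
0.24779116954635286 14.605214126015648
0.24903062643124046 105.14831580006094
0.24526265052825105 14.85475157787713
0.24581872968762014 -74.13048921064481
0.24836137641987985 -164.39611806205474
```

The crop confirms it. The pale stand has three slats and leans 9° towards +x. Its top centre is about (0.577, 0.069, 0.102), and its slats lie at 62.5°. The board centre is about (0.571, 0.061), with its axes at 15°/105°. I'll turn the stand +42.5°, gripping the middle slat with the jaw axis at yaw -27.8°. First I move over it.

Request:
move_arm:
  rows:
    - [-31.6, 0, -35.7, 0]
    - [-31.6, 0, -35.7, 0]
    - [-31.6, 0, -35.7, 0]
    - [-31.6, 0, -35.7, 0]
    - [-31.6, 0, -35.7, 0]
  gripper: 0.18
  grip_force: 15

```text
t: 0.78
eef_pos: [0.3218, 0.4702, 0.2218]
eef_rot: [-1.571, 0.0, 1.291]
contact_force: [0.4, 0.4, -0.3]
gripper_width: 0.593
```

Request:
move_arm:
  rows:
    - [-31.6, 0, -35.7, 0]
    - [-31.6, 0, -35.7, 0]
    - [-31.6, 0, -35.7, 0]
    - [-31.6, 0, -35.7, 0]
    - [-31.6, 0, -35.7, 0]

```text
t: 1.4
eef_pos: [0.4498, 0.2691, 0.2219]
eef_rot: [-1.571, 0.0, 1.291]
contact_force: [-0.2, 1.2, -0.6]
gripper_width: 0.595
```

Request:
move_arm:
  rows:
    - [-31.6, 0, -35.7, 0]
    - [-31.6, 0, -35.7, 0]
    - [-31.6, 0, -35.7, 0]
    - [-31.6, 0, -35.7, 0]
    - [-31.6, 0, -35.7, 0]

```text
t: 2.02
eef_pos: [0.5777, 0.0678, 0.2219]
eef_rot: [-1.571, 0.0, 1.291]
contact_force: [-0.2, 0.6, -0.5]
gripper_width: 0.59
```

Request:
move_arm:
  rows:
    - [0, 0, 0, 10.2]
    - [0, 0, 0, 10.2]
    - [0, 0, 0, 10.2]
    - [0, 0, 0, 10.2]
    - [0, 0, 0, 10.2]

```text
t: 2.65
eef_pos: [0.5769, 0.0693, 0.2218]
eef_rot: [-1.571, 0.0, 0.395]
contact_force: [1.3, 0.3, 0.5]
gripper_width: 0.588
```

Request:
move_arm:
  rows:
    - [0, 0, 0, 10.2]
    - [0, 0, 0, 10.2]
    - [0, 0, 0, 10.2]
    - [0, 0, 0, 10.2]
    - [0, 0, 0, 10.2]

```text
t: 3.28
eef_pos: [0.5769, 0.0693, 0.2218]
eef_rot: [-1.571, 0.0, -0.495]
contact_force: [-0.1, 0.0, 1.3]
gripper_width: 0.591
```

Request:
move_arm:
  rows:
    - [0, 0, 0, 0]
    - [0, 0, 0, 0]

```text
t: 3.52
eef_pos: [0.577, 0.0694, 0.2218]
eef_rot: [-1.571, 0.0, -0.485]
contact_force: [-1.4, 1.2, 0.9]
gripper_width: 0.588
```

Run:
```python
from h import *
im=vision.snapshot("wrist")
m=vision.camera_model("wrist")
K=m["camera_matrix"]; 
def proj(X):
    c=m["R"]@X+m["t"];rr=np.hypot(c[0],c[1]);th=np.arctan2(rr,c[2]);return (K[0,0]*th*c[0]/rr+K[0,2],K[1,1]*th*c[1]/rr+K[1,2])
im=im[:,:,::-1].copy()
for X in ([0.5773,.0694,.1024],[.6692,.1003,.0864],[.606,-.0251,.1008],[.5506,.1632,.1058],[.4836,.0395,.1166]):
    p=proj(np.array(X));print(p);cv2.circle(im,tuple(int(v) for v in p),4,(0,0,255),1)
cv2.imwrite("pics/d_wrist.png",im)
```

```text
(np.float64(317.28493395902825), np.float64(231.96520719879237))
(np.float64(399.81690330495815), np.float64(143.36683331026177))
(np.float64(397.1268513377336), np.float64(309.43519493716923))
(np.float64(228.59724231028827), np.float64(143.85762450759574))
(np.float64(234.58613834624563), np.float64(317.9493255164608))
```

View pics/d_wrist.png

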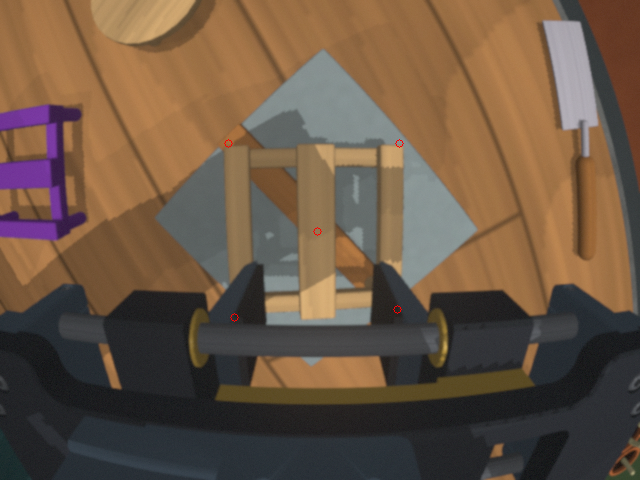

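The wrist view shows the middle slat (x≈301–334 px) centred between the fingers (264 and 373 px) and parallel to them. The projected corners match within a few pixels. Next I go down and close.

Request:
move_arm:
  rows:
    - [0, 25, 0, 0]
    - [0, 25, 0, 0]
    - [0, 25, 0, 0]
    - [0, 20, 0, 0]
    - [0, 15, 0, 0]

```text
t: 4.2
eef_pos: [0.577, 0.0693, 0.111]
eef_rot: [-1.571, 0.0, -0.488]
contact_force: [-0.5, 0.7, 0.2]
gripper_width: 0.588
```

Request:
move_arm:
  rows:
    - [0, 12, 0, 0]
    - [0, 10, 0, 0]
    - [0, 5, 0, 0]
    - [0, 0, 0, 0]

```text
t: 4.7
eef_pos: [0.5771, 0.0693, 0.0849]
eef_rot: [-1.571, 0.0, -0.489]
contact_force: [0.1, -0.5, 0.1]
gripper_width: 0.592
```

Request:
move_arm:
  rows:
    - [0, 0, 0, 0]
    - [0, 0, 0, 0]
    - [0, 0, 0, 0]
    - [0, 0, 0, 0]
    - [0, 0, 0, 0]
  gripper: -1
  grip_force: 20

```text
t: 5.32
eef_pos: [0.5772, 0.0693, 0.0851]
eef_rot: [-1.571, -0.0, -0.489]
contact_force: [-1.6, -1.1, 4.8]
gripper_width: 0.338
```

Request:
move_arm:
  rows:
    - [0, 0, 0, 0]
    - [0, 0, 0, 0]

```text
t: 5.58
eef_pos: [0.5772, 0.0693, 0.0851]
eef_rot: [-1.571, -0.0, -0.489]
contact_force: [-1.0, -0.8, 5.6]
gripper_width: 0.337
```

Run:
```python
from h import *
im=vision.snapshot("scene")[:,:,::-1]
cv2.imwrite("pics/e.png",cv2.resize(im[160:360,220:420],None,fx=3,fy=3,interpolation=cv2.INTER_CUBIC))
```

```text
(no output)
```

View pics/e.png

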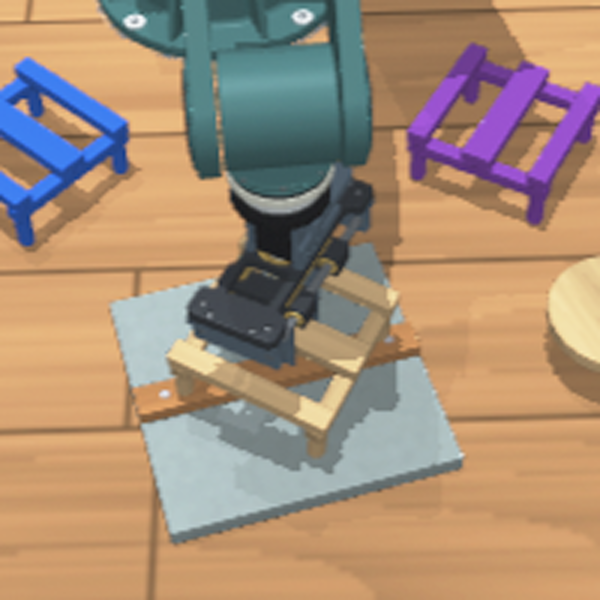

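The stand is gripped: the opening is 30.7 mm on the 30 mm slat. I lift it 15 mm.

Request:
move_arm:
  rows:
    - [0, -4, 0, 0]
    - [0, -4, 0, 0]
    - [0, -4, 0, 0]
    - [0, -4, 0, 0]
    - [0, 0, 0, 0]

```text
t: 6.25
eef_pos: [0.5773, 0.0694, 0.1013]
eef_rot: [-1.57, -0.0, -0.489]
contact_force: [-0.3, -0.1, -4.0]
gripper_width: 0.336
```

Request:
move_arm:
  rows:
    - [0, 0, 0, 0]
    - [0, 0, 0, 0]

```text
t: 6.5
eef_pos: [0.577, 0.0693, 0.1008]
eef_rot: [-1.571, 0.0, -0.489]
contact_force: [0.3, -0.3, -3.3]
gripper_width: 0.338
```

Run:
```python
from h import *
im=vision.snapshot("scene")[:,:,::-1]
cv2.imwrite("pics/f.png",cv2.resize(im[225:345,250:380],None,fx=5,fy=5,interpolation=cv2.INTER_CUBIC))
im=vision.snapshot("wrist")[:,:,::-1]
cv2.imwrite("pics/f_w.png",im)
```

```text
(no output)
```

View pics/f.png

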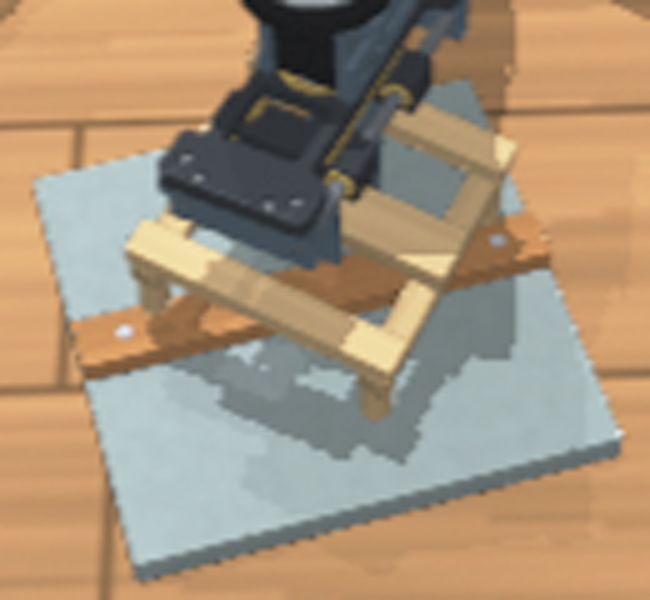

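View pics/f_w.png

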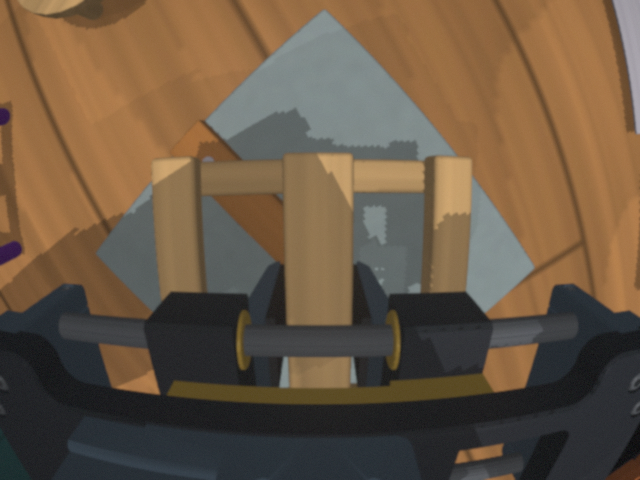

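Request:
move_arm:
  rows:
    - [0, 0, 0, -8.6]
    - [0, 0, 0, -8.6]
    - [0, 0, 0, -8.6]
    - [0, 0, 0, -8.6]
    - [0, 0, 0, -8.7]

```text
t: 7.22
eef_pos: [0.5771, 0.0693, 0.1008]
eef_rot: [-1.571, 0.0, 0.268]
contact_force: [0.2, 0.1, -3.5]
gripper_width: 0.336
```

Request:
move_arm:
  rows:
    - [-4, 0, -3, 0]
    - [-4, 0, -3.5, 0]
    - [0, 0, 0, 0]
    - [0, 0, 0, 0]

```text
t: 7.72
eef_pos: [0.5711, 0.0609, 0.101]
eef_rot: [-1.571, -0.0, 0.262]
contact_force: [-0.8, 0.5, -3.4]
gripper_width: 0.337
```

Run:
```python
from h import *
im=vision.snapshot("scene")[:,:,::-1]
cv2.imwrite("pics/g.png",cv2.resize(im[225:345,250:380],None,fx=5,fy=5,interpolation=cv2.INTER_CUBIC))
im=vision.snapshot("wrist")[:,:,::-1]
cv2.imwrite("pics/g_w.png",im)
print(r.sense()["eef_rot"][2]*57.2958)
```

```text
15.036098985432272
```

View pics/g.png

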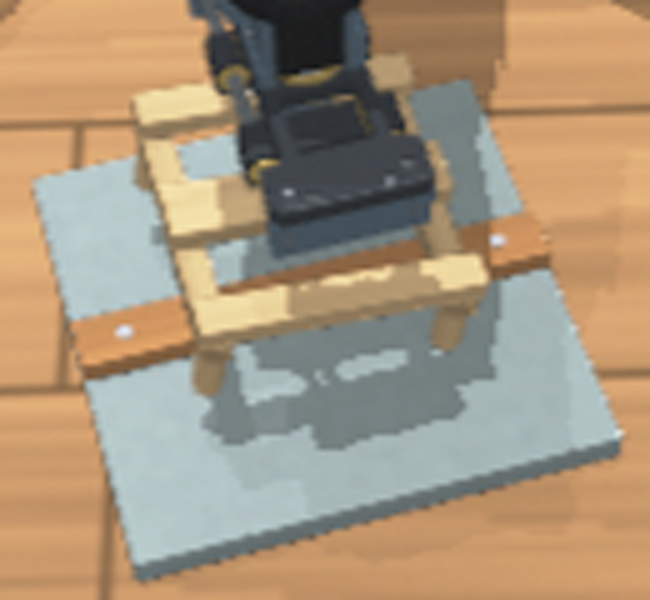

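View pics/g_w.png

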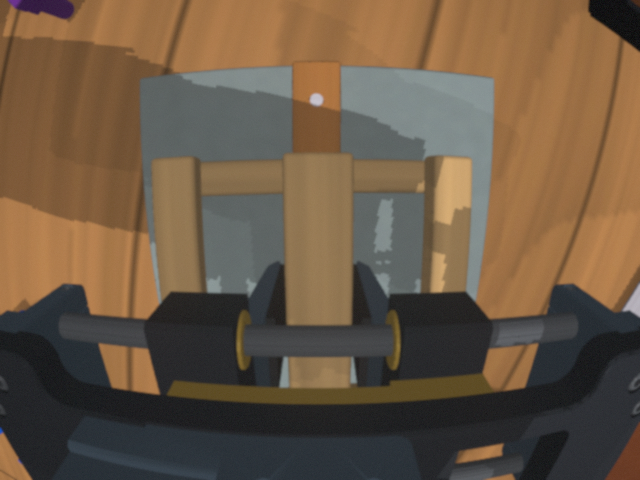

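The wrist view shows the batten (screw at 316,100) directly under the middle slat (centre ≈318 px), with the board edges parallel to the slats. I lower the stand.

Request:
move_arm:
  rows:
    - [0, 5, 0, 0]
    - [0, 6, 0, 0]
    - [0, 6, 0, 0]
    - [0, 4, 0, 0]
    - [0, 0, 0, 0]

```text
t: 8.45
eef_pos: [0.5711, 0.061, 0.0796]
eef_rot: [-1.571, 0.0, 0.263]
contact_force: [-0.3, 0.5, -2.3]
gripper_width: 0.334
```

Request:
move_arm:
  rows:
    - [0, 1, 0, 0]
    - [0, 1, 0, 0]
    - [0, 1, 0, 0]
    - [0, 0, 0, 0]
  grip_force: 8

```text
t: 8.95
eef_pos: [0.5711, 0.061, 0.0769]
eef_rot: [-1.571, -0.0, 0.263]
contact_force: [-0.3, -1.4, -0.6]
gripper_width: 0.327
```

Request:
move_arm:
  rows:
    - [0, 1, 0, 0]
    - [0, 1, 0, 0]
    - [0, 0, 0, 0]

```text
t: 9.32
eef_pos: [0.571, 0.061, 0.0748]
eef_rot: [-1.571, 0.0, 0.263]
contact_force: [-0.5, -0.9, -2.2]
gripper_width: 0.328
```

Request:
move_arm:
  rows:
    - [0, 1, 0, 0]
    - [0, 1, 0, 0]
    - [0, 0, 0, 0]
  grip_force: 5

```text
t: 9.7
eef_pos: [0.5712, 0.0609, 0.0729]
eef_rot: [-1.571, -0.0, 0.263]
contact_force: [-0.1, -0.8, -1.9]
gripper_width: 0.328
```

Request:
move_arm:
  rows:
    - [0, 1, 0, 0]
    - [0, 1, 0, 0]
    - [0, 0, 0, 0]

```text
t: 10.07
eef_pos: [0.5713, 0.061, 0.0713]
eef_rot: [-1.571, -0.0, 0.263]
contact_force: [-1.1, -0.4, 4.9]
gripper_width: 0.326
```

Run:
```python
from h import *
im=vision.snapshot("scene")[:,:,::-1]
cv2.imwrite("pics/i.png",cv2.resize(im[225:345,250:380],None,fx=5,fy=5,interpolation=cv2.INTER_CUBIC))
```

```text
(no output)
```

View pics/i.png

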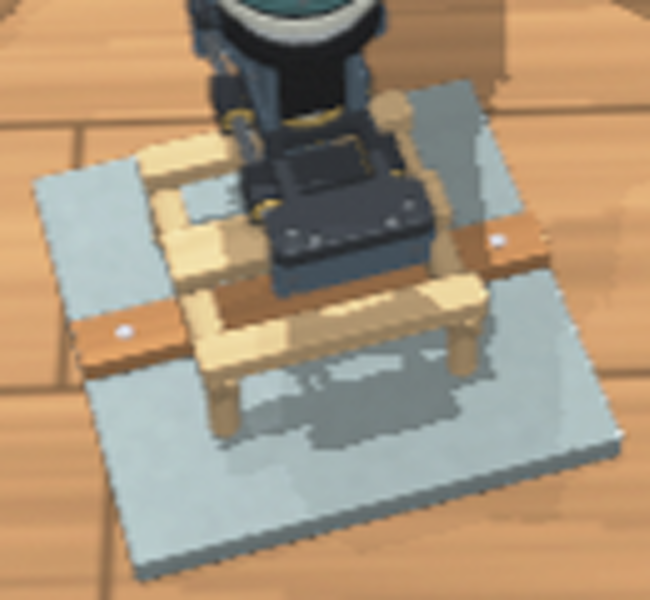

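The contact force is now +4.9 N upward at the expected seating height, and the legs stand upright on the board. I release and go up.

Request:
move_arm:
  rows:
    - [0, 0, 0, 0]
    - [0, 0, 0, 0]
    - [0, 0, 0, 0]
    - [0, 0, 0, 0]
  gripper: 0.18

```text
t: 10.62
eef_pos: [0.571, 0.061, 0.0709]
eef_rot: [-1.571, 0.0, 0.263]
contact_force: [-0.1, 1.3, -0.6]
gripper_width: 0.588
```

Request:
move_arm:
  rows:
    - [0, -6, 0, 0]
    - [0, -12, 0, 0]
    - [0, -20, 0, 0]
    - [0, -25, 0, 0]
    - [0, -25, 0, 0]

```text
t: 11.25
eef_pos: [0.5713, 0.061, 0.1612]
eef_rot: [-1.571, -0.001, 0.263]
contact_force: [0.2, -1.0, -0.3]
gripper_width: 0.588
```

Request:
move_arm:
  rows:
    - [0, -30, 0, 0]
    - [0, -30, -40, 0]
    - [0, 0, -50, 0]
    - [0, 0, -50, 0]
    - [0, 0, -50, 0]

```text
t: 11.88
eef_pos: [0.6209, -0.1241, 0.2208]
eef_rot: [-1.572, -0.001, 0.263]
contact_force: [0.7, 0.5, 0.5]
gripper_width: 0.59
```

Request:
move_arm:
  rows:
    - [0, 0, 50, 0]
    - [0, 0, 50, 0]
    - [0, 0, 50, 0]
    - [0, 0, 50, 0]
    - [0, 0, 50, 0]

```text
t: 12.5
eef_pos: [0.555, 0.1204, 0.2206]
eef_rot: [-1.571, -0.002, 0.263]
contact_force: [0.1, -1.0, -0.0]
gripper_width: 0.593
```

Request:
move_arm:
  rows:
    - [0, 0, 50, 0]
    - [0, 0, 50, 0]
    - [0, 0, 50, 0]
    - [0, 0, 50, 0]
    - [0, 0, 50, 0]

```text
t: 13.12
eef_pos: [0.49, 0.362, 0.2207]
eef_rot: [-1.57, -0.001, 0.263]
contact_force: [0.6, -0.1, -0.5]
gripper_width: 0.584
```

Run:
```python
from h import *
for n in("top","scene"):
    im=vision.snapshot(n)[:,:,::-1]
    cv2.imwrite(f"pics/j_{n}.png",im)
    c=im[180:260,290:375] if n=="top" else im[230:320,262:362]
    cv2.imwrite(f"pics/jc_{n}.png",cv2.resize(c,None,fx=7 if n=="top" else 6,fy=7 if n=="top" else 6,interpolation=cv2.INTER_LANCZOS4))
```

```text
(no output)
```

View pics/j_top.png

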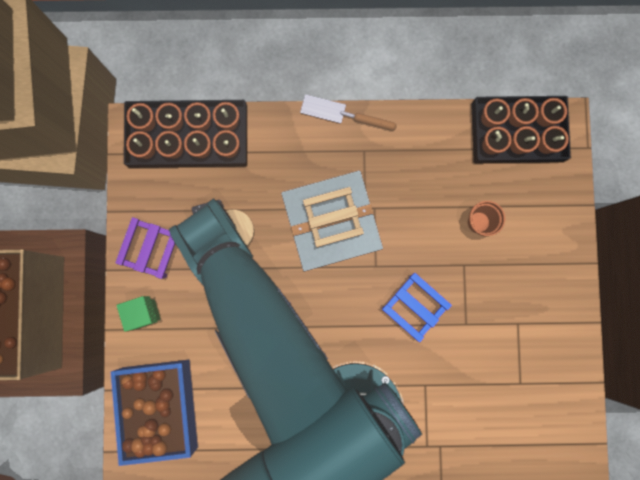

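View pics/jc_top.png

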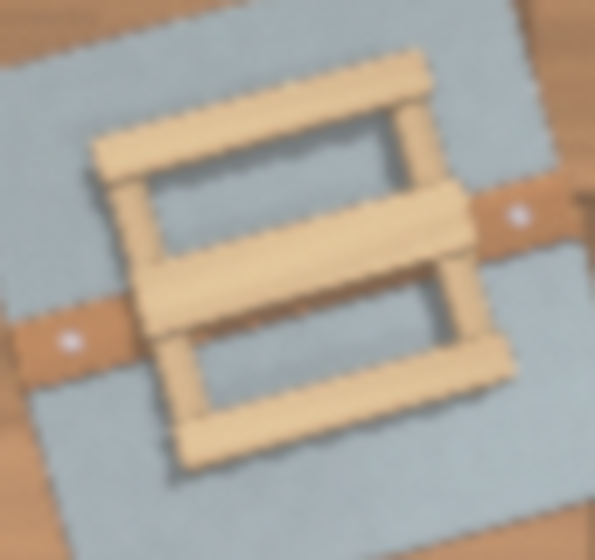

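View pics/jc_scene.png

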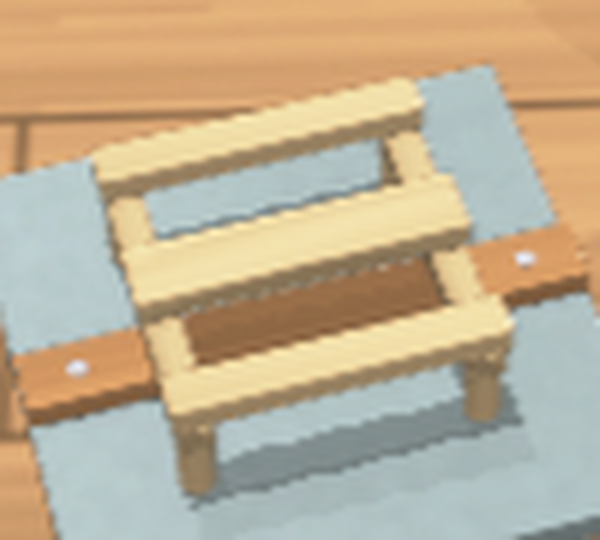

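Run:
```python
from h import *
np.set_printoptions(precision=4,suppress=True)
t=full([(93,140),(422,48),(517,370),(185,462)],7,(290,180))
s=full([(510,325),(172,412),(93,155),(412,80)],6,(262,230))
X=tri(t,s);print(X,X.mean(0))
Q=onplane("top",t,.088);print(Q.mean(0))
Q2=onplane("scene",s,.088);print(Q2.mean(0))
for A in(Q,Q2):
  print([round(float(np.degrees(np.arctan2(*(A[(i+1)%4]-A[i])[[1,0]]))),1) for i in range(4)])
n=np.linalg.svd(X-X.mean(0))[2][2];print("tilt",np.degrees(np.arccos(abs(n[2]))))
s=r.sense();print(s["t"],s["contact_force"])
```

```text
[[ 0.622   0.1456  0.089 ]
 [ 0.6591  0.0086  0.0876]
 [ 0.5237 -0.0283  0.0852]
 [ 0.4873  0.1097  0.0865]] [0.573  0.0589 0.0871]
[0.573  0.0581 0.088 ]
[0.5739 0.0602 0.088 ]
[-75.0, -164.8, 104.7, 15.0]
[-74.4, -164.8, 105.3, 15.0]
tilt 1.141154627991787
13.225 [ 0.0871 -0.306   0.1652]
```

```bash
python3 -c "
from cell import r
print(r.job_done())"
```

```text
the job is handed in; nothing more can be done
None
```

The stand now sits level and square astride the batten with all four feet on the board, and I have handed the job in at about 13 s. I gripped its middle slat, lifted it about 16 mm, turned it 43°, shifted it about 10 mm to the board's middle, lowered it onto the board and let go.

**Last checks, from two camera views:**
- **Height:** the stand's top is at 87 mm, against 88 mm when seated.
- **Angle:** its sides lie at about 15.0°, and the board's at about 15.1°.
- **Centre:** it is within about 3 mm of the board's centre.
- **Tilt:** corner triangulation gave 1.1°. I put this down to pixel error, since the pictures show it standing level.
- **Robot:** the arm was clear of everything, with contact force near zero.

The flowerpot is in the same place in the before and after pictures. The round stand was partly hidden by the arm in the last top view. I saw no contact with it; the tool passed near it at about 22 cm height.

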